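# Re-set a bracket under the bench drill and lock it

### The arm

A 6-joint arm with a two-finger parallel gripper is mounted at the origin on the work surface. World frame = base frame: x ahead of the robot, y to its left, z up, the work surface at z = 0. Lengths are in mm, angles in rad, forces in N, time in s.
With the tool pointing down it reaches from about 400 to 925 mm from the base axis. Payload 12.5 kg.
Tool frame: the origin (TCP) lies between the finger pads; the fingertips stand 11 mm ahead of it and the grasp point (between the pads) lies 8 mm behind it (env.tip_extent is the distance from the TCP to the fingertips, in mm); x points along the fingers, z is the direction in which the jaws open and shut, and the axes are right-handed (so a half turn about x gives the same grasp; the last joint's range is limited). The gripper opens to 95 mm and grips with 3 to 60 N. Pads are 20 mm wide; open, the fingers measure 119 mm over their backs; the gripper's body (75 mm by 180 mm) begins 59 mm behind the grasp point.
Start: joints at [1.068, 0.491, 1.559, -0, 1.092, -0.106], TCP at [241.528, 576.463, 225.661] pointing down, gripper open.
Joint ranges: [-3.1, 3.1], [-0.84, 2.19], [0.05, 2.79], [-1.13, 4.28], [0.06, 2.93], [-2.69, 2.69]. Speed limits (rad/s): [2.22, 2.22, 2.79, 3.14, 3.14, 3.14].

### API

Orientations are given as [roll, pitch, yaw] about the fixed x, y, z axes, in that order (R = Rz(yaw) Ry(pitch) Rx(roll)).
In Python, from cell import status, imaging, env gives the robot as it stands. The module is installed in compiled form; this text tells all that it offers.
- The arm moves only by the tool apply_moves, never from a script. Its argument "increments" is a list of rows, each a list of 5 numbers: the closure, from 0 (fully open) to 1 (shut), then the shift along the tool's x, y, z in mm, then the turn about the tool's x in degrees. A call has 1 to 10 rows; each row shifts and turns the commanded pose from where the row before left it, along the tool's axes as they then stand; what a row does not reach is not made up. A row lasts 1/10 s, in which the tool goes at most 50 mm and 8.59 degrees, less where a joint would pass 70% of its speed; a pose out of reach is approached as far as the arm can. A call with a gripper value outside its range is refused whole. The fingers move at their own pace and stop on an object; the grip force is fixed at half the most. Time passes only in rows, so rows that do not move let the fingers close. It gives the time, the measured TCP pose, the force and the opening at its end, in the units of the state.
- status.state(): the state, without advancing time (a new reading comes with each control period).
- imaging.read_camera(name): name is "scene" or "top" or "wrist"; returns a dict with "pixels" (480x640x3 uint8, red, green, blue), "fovy" (degrees; the focal length in pixels is half the picture's height over the tangent of half this angle, whatever the lens; pixels are square), "cx", "cy" (the principal point, pixels), "R" (3x3) and "t" (3): a world point X has camera coordinates R X + t. Camera axes: x right, y down, z forward; pixel columns grow to the right and rows downward; lengths in mm; the calibration is good to about 2 mm. The wrist camera is an equidistant fisheye: a pixel r from the principal point sees the ray r / f radians off the axis. A picture is of the moment at which its call begins. There is no depth.
- env.job_done(): hands the job in, once; it reports no verdict.
The state is a dict: "t": time; "joints": joint angles; "qvel": joint speeds; "tau": joint torques, N m; "eef_pos": TCP position; "tcp_rot": TCP orientation; "ft_force": force on the tool from outside, world axes, zero at the start; "moment": the same for the moment, N m; "opening": opening from 0.0 (shut) to 1.0 (fully open).
Only numpy, scipy, OpenCV 4.12 (cv2) and the standard library are available. Lean on these libraries where they do the work, as an engineer would, in place of code of your own. Each camera call takes 0.05 s, during which the arm holds its last target. There are 200 camera calls.

### The job

The bracket is clamped in the wrong place on the drilling stand. Throw the red-knobbed clamp handle back to free it, slide the bracket along the bed without lifting it until its orange dot is directly under the drill tip, then swing the handle fully upright again so that the clamp locks the bracket there. Do not knock the drill bit, and leave the other things on the bench where they are.

Things in the scene. Friction and masses are not known exactly. Their poses are not given: they have to be found in the camera images.
- fixture: drilling stand, fixed. Flat aluminium bed 220 (x) x 430 (y) x 20 mm, with a column (380 mm tall) at its +y end holding a blue air drill that points down. Origin on the bench, in line with the clamp; x away from the robot side, y towards the column, z up. In this frame (mm): bed x -110..110, y -200..230; drill tip (0,70,40); clamp pivot (-95,0,74); closed clamp's foot (0,0); column (-60,185)
- tip (a point): point of the drill bit, fixed, 12 mm above the upper face of the bracket's plate. Above it on the same axis: bit 8 mm diameter to 82 mm above the bench, chuck 30 mm to 126, drill body 40 mm to 310 with a 54 mm collar at 195 to 235, where a 26 mm wide support arm runs to the column
- bit: the drill bit, 8 mm diameter, 42 mm long, pointing down; origin at its point
- clamp_handle (a joint): angle of the clamp handle, rad: 0 = upright, over centre, locked; grows to 1.1 (stop) as the knob swings towards the fixture's -x (robot side) and the clamp arm lifts. Dead centre is at 0.15: below it the clamp pulls itself to 0, and pulling it open past there takes about 2 N at the knob. Above 0.6 the foot is clear of the bracket. When open it stays where it is left
- knob (a point): centre of the red ball knob (30 mm diameter) on the clamp handle (12 mm bar), 85 mm from the pivot; when locked it is straight above the pivot, 159 mm above the bench. Best pinched from above with the fingers closing along the fixture's y: it then pivots between the fingers as it is led round its arc
- pivot (a point): pivot axis of the clamp handle (along the fixture's y), fixed to the fixture, 74 mm above the bench
- clamp_foot: black rubber foot (16 mm diameter), sprung, under the end of the clamp arm; origin at its underside. When locked it presses the bracket down with about 9 N. The open arm stands up to 115 mm above the bench, 22 mm wide, at the fixture's y = 0
- mark (a point): orange dot, 10 mm diameter, on the upper face of the bracket near its +y end, 77 mm from the plate's centre. The bracket is a dark steel plate 50 (x) x 200 (y) x 8 mm with an upright lug, about 0.5 kg, lying loose on the bed. The point's axes are the bracket's: y along the plate from lug to dot, z up
- lug (a point): centre of the bracket's upright lug, 14 (x) x 44 (y) x 40 (z) mm, on the plate's centreline 145 mm from the dot towards -y. Its top is 20 mm above this point, the plate's upper face 20 mm below. Meant for gripping from above across its 14 mm thickness (bracket's x)
- bin: bystander: open red plastic bin 140 x 200 x 75 mm; origin at its underside's centre
- carton: bystander: open cardboard carton 150 x 170 x 110 mm; origin at its underside's centre
- screwdriver: bystander: green-handled screwdriver 200 mm long, lying to the robot's right
- meter: bystander: black test meter 90 x 170 x 34 mm, lying to the robot's left
Mind the look-alikes: they are no part of the job. Of the things that look like the part that bears mark, the middle-sized one is meant.

How it is judged:
By the outcome, as a careful person would: the job done as asked, in the order asked, and still so for the second after the job is handed in, with the robot touching nothing.
It also fails if it takes over 70 s, if anything falls off the work surface, if the arm or the gripper's body presses on something with over 40 N, if the wrist force passes 120 N, or if a joint passes its speed limit or range.

## Working session

There is one attempt and no reset: what is moved stays moved. The work goes in short steps, Python scripts to look and compute and a tool call to move; the robot and the scene stay as the last step left them, time stands still between calls to the robot, and variables do not carry over. Pictures are saved under pics/ and viewed, about 8 in all and at most 12, crops included, and the job is handed in when it is done.

Besides the shell and the picture viewer there is one more tool, called after "Call:" as name([rows], argument=value, ...), one row to a line, values as JSON. apply_moves: Moves the arm, as the interface text tells. Its arguments: {"type":"object","properties":{"increments":{"type":"array"}},"required":["increments"]}

```bash
mkdir -p pics
cat > h.py <<'E'
from cell import status, imaging, env
import numpy as np, cv2
def snap(name,out,crop=None,scale=1):
    c=imaging.read_camera(name); p=np.array(c["pixels"])
    np.savez('pics/'+out+'.npz',**{k:np.array(v) for k,v in c.items()})
    im=p[:,:,::-1]
    if crop: x0,y0,x1,y1=crop; im=im[y0:y1,x0:x1]
    if scale!=1: im=cv2.resize(im,None,fx=scale,fy=scale,interpolation=cv2.INTER_CUBIC)
    cv2.imwrite('pics/'+out+'.png',im); return c
def load(out): return dict(np.load('pics/'+out+'.npz'))
def ray(c,u,v,fish=False):
    f=240/np.tan(np.radians(float(c["fovy"]))/2); a=np.array([(u-c["cx"])/f,(v-c["cy"])/f])
    if fish:
        r=np.linalg.norm(a); d=np.r_[a/r*np.sin(r),np.cos(r)] if r>0 else np.array([0,0,1.])
    else: d=np.r_[a,1]
    R=np.array(c["R"]); return -R.T@c["t"], R.T@d
def atz(c,u,v,z,fish=False):
    o,d=ray(c,u,v,fish); return o+d*(z-o[2])/d[2]
def proj(c,X,fish=False):
    f=240/np.tan(np.radians(float(c["fovy"]))/2); p=np.array(c["R"])@np.array(X,float)+c["t"]
    if fish:
        r=np.hypot(p[0],p[1]); th=np.arctan2(r,p[2]); return np.array([c["cx"]+f*th*p[0]/r,c["cy"]+f*th*p[1]/r])
    return np.array([c["cx"]+f*p[0]/p[2],c["cy"]+f*p[1]/p[2]])
def st():
    s=status.state()
    for k in("t","joints","eef_pos","tcp_rot","ft_force","opening"): print(k,np.round(s[k],3))
E
python3 -c "
from h import *
a=snap('scene','s0');b=snap('top','t0')
for c in(a,b): print(c['fovy'],c['cx'],c['cy'],np.round(-np.array(c['R']).T@c['t']))
st()"
```

```text
42.77282930164445 304.3941437573758 235.1544195833182 [1212. -598. 1692.]
57.9844689422257 318.748097716484 246.3435950780857 [ 441.   18. 1258.]
t 0.1
joints [ 1.068  0.491  1.559 -0.     1.092 -0.106]
eef_pos [241.406 576.257 225.127]
tcp_rot [ 3.041  1.57  -2.068]
ft_force [ 0.022  0.289 -0.219]
opening 0.999
```

View pics/s0.png

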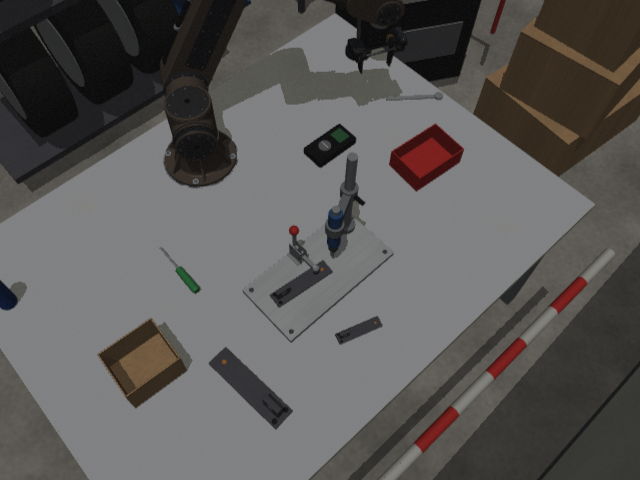

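View pics/t0.png

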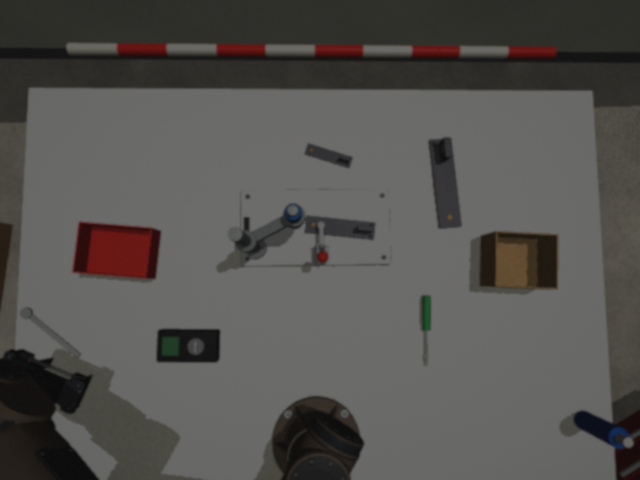

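Scene (top view): three bracket look-alikes: small at (328,156) and large at (446,183), both loose on the bench, and the middle-sized at (340,227), on the bed under the clamp. The last fits by size and place. I'll confirm it in a crop.

```bash
python3 -c "
from h import *
a=load('s0')['pixels'][:,:,::-1];b=load('t0')['pixels'][:,:,::-1]
A=cv2.resize(b[180:275,230:400],None,fx=4.7,fy=4.7,interpolation=cv2.INTER_CUBIC)
cv2.imwrite('pics/t1.png',np.clip(A*1.3,0,255))
B=cv2.resize(a[140:340,235:400],None,fx=3,fy=3,interpolation=cv2.INTER_CUBIC)
cv2.imwrite('pics/s1.png',np.clip(B*1.3,0,255))
"
```

```text
[ WARN:0@0.064] global loadsave.cpp:1063 imwrite_ Unsupported depth image for selected encoder is fallbacked to CV_8U.
```

View pics/t1.png

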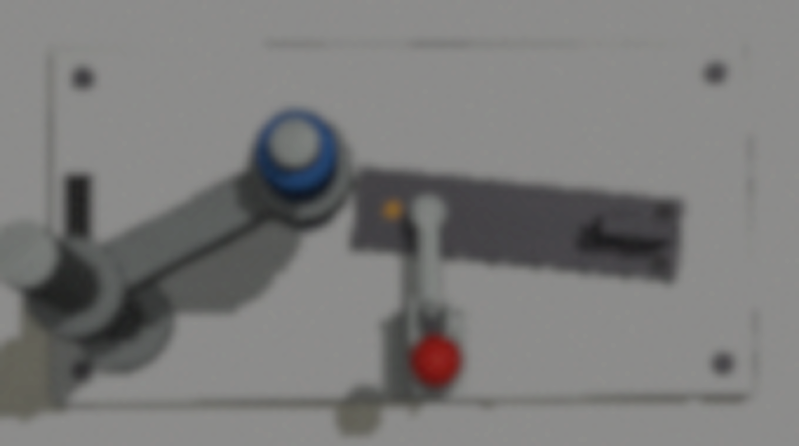

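View pics/s1.png

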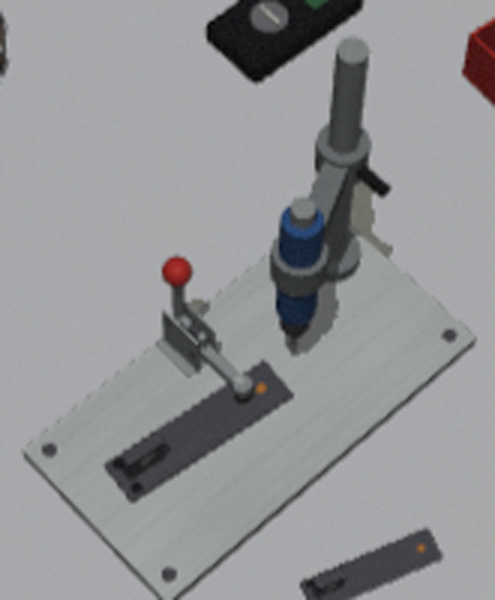

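The crops show the middle bracket on the bed (dot at t1 (392,210), lug at t1 (628,238)), the knob at (436,361) and the bed screws.

```bash
cat > m.py <<'E'
from h import *
T=load('t0');S=load('s0')
t=lambda u,v:(230+(u+.5)/4.7-.5,180+(v+.5)/4.7-.5); s=lambda u,v:(235+(u+.5)/3-.5,140+(v+.5)/3-.5)
P=lambda q,z:atz(T,*t(*q),z)[:2]; Q=lambda q,z:atz(S,*s(*q),z)[:2]
sc=[P(q,20) for q in[(83,78),(714,73),(722,362),(80,370)]]; print('screws top',np.round(sc,1))
print('screws scene',np.round([Q((49,450),20),Q((169,574),20),Q((449,335),20)],1))
d=(sc[0]-sc[1])+(sc[3]-sc[2]); yaw=np.arctan2(-d[0],d[1]); c=np.mean(sc,0)
R=np.array([[np.cos(yaw),-np.sin(yaw)],[np.sin(yaw),np.cos(yaw)]]); o=c-R@[0,15]
print('yaw deg',np.degrees(yaw),'origin',o)
print('corners',np.round([P(q,20) for q in[(50,50),(752,397),(53,405)]],1),'pred',np.round([o+R@q for q in[(110,230),(-110,-200),(-110,230)]],1))
print('knob top',P((436,361),159),'scene',Q((177,271),159),'pred',o+R@[-95,0])
print('dot top',P((392,210),28),'scene',Q((261,389),28))
print('tip pred',o+R@[0,70], 'drill top in top img',P((295,143),310),'scene',Q((303,210),310),'tip scene',Q((293,350),40))
print('bracket corners',np.round([P(q,28) for q in[(362,166),(684,202),(676,280),(350,248)]],1))
print('lug',P((628,238),60), P((628,238),68))
E
python3 m.py
```

```text
screws top [[ 693.   196.8]
 [ 696.9 -192.3]
 [ 517.7 -194.6]
 [ 513.3  196.6]]
screws scene [[ 517.8 -195.5]
 [ 697.1 -193. ]
 [ 693.8  196.2]]
yaw deg 0.6117943531730249 origin [605.38143857 -13.36860408]
corners [[ 710.4  217.3]
 [ 496.3 -212.6]
 [ 492.1  212.6]] pred [[ 712.9  217.8]
 [ 497.5 -214.5]
 [ 492.9  215.4]]
knob top [509.8761675  -15.37159044] scene [510.77548663 -15.11757265] pred [510.38685428 -14.38297826]
dot top [610.20631766   7.14350952] scene [612.36453909   5.87969619]
tip pred [604.63400497  56.6274054 ] drill top in top img [603.26137571  55.26843714] scene [607.60504452  52.86300268] tip scene [605.76694469  56.03435141]
bracket corners [[ 637.3   25.4]
 [ 615.2 -171.4]
 [ 567.3 -165.8]
 [ 586.9   32.7]]
lug [ 589.11907537 -132.76365917] [ 588.13294263 -131.75549841]
```

```bash
cat >> h.py <<'E'
from scipy.spatial.transform import Rotation as Ro
def tool(): 
    s=status.state(); return np.array(s["eef_pos"]),Ro.from_euler('xyz',s["tcp_rot"]).as_matrix()
def togo(X):
    p,R=tool(); print('to',X,'tool shift',np.round(R.T@(np.array(X)-p),1))
E
python3 -c "
from h import *
p,R=tool(); print(R.round(3))
c=imaging.read_camera('wrist'); print(R.T@(-np.array(c['R']).T@c['t']-p), c['fovy'])
for dz in ([0,1,0],[0,-1,0]):
  a=np.degrees(np.arctan2(-(R.T@dz)[1],(R.T@dz)[2])); print('turn',a)
togo([350,220,225]);togo([440,-15,225])
"
```

```text
[[-0.    -0.922  0.386]
 [-0.001  0.386  0.922]
 [-1.     0.    -0.001]]
[-159.54318913   68.0763019    -1.7621763 ] 65.70646984690485
turn -22.734220955437436
turn 157.26577904456255
to [350, 220, 225] tool shift [   0.4 -237.8 -286.7]
to [440, -15, 225] tool shift [   0.6 -411.6 -468.6]
```

Call:
apply_moves([
  [0, 0, 0, 0, -7.6],
  [0, 0, 0, 0, -7.6],
  [0, 0, 0, 0, -7.5],
  [0, 0, -15, -50, 0],
  [0, 0, -15, -50, 0],
  [0, 0, -16, -50, 0],
  [0, 0, -16, -50, 0],
  [0, 0, -16, -50, 0],
  [0, 0, -16, -50, 0],
  [0, 0, -16, -50, 0],
])

```text
t: 1.15
eef_pos: [346.3, 240.7, 225.7]
tcp_rot: [-1.003, 1.57, 0.568]
ft_force: [0.8, -0.0, 0.8]
opening: 1.004
```

Call:
apply_moves([
  [0, 0, -16, -48, 0],
  [0, 0, -16, -48, 0],
  [0, 0, -16, -48, 0],
  [0, 0, -16, -48, 0],
  [0, 0, -16, -48, 0],
  [0, 0, 0, 0, 0],
])

```text
t: 1.75
eef_pos: [426.7, 0.6, 225.6]
tcp_rot: [-2.213, 1.57, -0.649]
ft_force: [0.1, 0.9, -0.1]
opening: 1.002
```

```bash
python3 -c "
from h import *
st(); print(tool()[1].round(3)); togo([510.4,-14.7,225])
c=snap('wrist','w0')
for n,X in dict(knob=[510.4,-14.7,159],dot=[611.3,6.5,28],lugtop=[595.6,-137.4,68],tip=[605,56.3,40],lugS=[597.8,-116,68],lugE=[593.3,-159,68]).items(): print(n,proj(c,X,True).round(1))
"
```

```text
t 1.75
joints [-1.530e-01  2.090e-01  2.017e+00 -1.000e-03  9.150e-01 -1.717e+00]
eef_pos [426.728   0.625 225.571]
tcp_rot [-2.213  1.57  -0.649]
ft_force [ 0.092  0.9   -0.066]
opening 1.002
[[ 0.001 -1.     0.007]
 [-0.001  0.007  1.   ]
 [-1.    -0.001 -0.001]]
to [510.4, -14.7, 225] tool shift [  0.7 -83.8 -14.8]
knob [298.8 368.4]
dot [324.6 377.1]
lugtop [191.8 382.2]
tip [369.1 377.5]
lugS [210.7 385.3]
lugE [173.2 379. ]
```

View pics/w0.png

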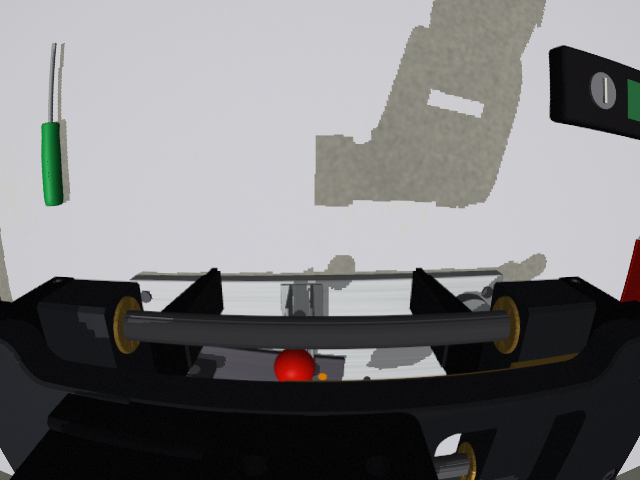

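The wrist view shows the knob at (295,367) and the dot at (322,377), both within 4 px (about 2 mm) of the prediction. Going over the knob, down, and pinching.

Call:
apply_moves([
  [0, 0, -28, -5, 0],
  [0, 0, -28, -5, 0],
  [0, 0, -28, -6, 0],
  [0, 0, 0, 0, 0],
  [0.3, 25, 0, 0, 0],
  [0.3, 25, 0, 0, 0],
  [0.3, 25, 0, 0, 0],
  [0.3, 0, 0, 0, 0],
])

```text
t: 2.6
eef_pos: [507.0, -9.3, 148.4]
tcp_rot: [1.384, 1.565, 2.955]
ft_force: [0.0, -0.2, 0.4]
opening: 0.729
```

Call:
apply_moves([
  [0.6, 0, 0, 0, 0],
  [0.7, 0, 0, 0, 0],
  [1, 0, 0, 0, 0],
  [1, 0, 0, 0, 0],
  [1, 0, 0, 0, 0],
  [1, 0, 0, 0, 0],
  [1, 0, 0, 0, 0],
])

```text
t: 3.3
eef_pos: [509.5, -14.7, 151.5]
tcp_rot: [-2.942, 1.565, -1.37]
ft_force: [-4.9, -34.7, 3.9]
opening: 0.301
```

Call:
apply_moves([
  [1, 0, 0, -1, 0],
  [1, 0, 0, 0, 0],
  [1, 0, 0, 0, 0],
])

```text
t: 3.6
eef_pos: [509.5, -14.9, 151.5]
tcp_rot: [-2.868, 1.566, -1.297]
ft_force: [-3.4, -27.7, 4.6]
opening: 0.303
```

Call:
apply_moves([
  [1, 0, 0, -2, 0],
  [1, 0, 0, -1, 0],
  [1, 0, 0, 0, 0],
  [1, 0, 0, 0, 0],
])

```text
t: 4.0
eef_pos: [509.4, -15.6, 151.4]
tcp_rot: [-2.273, 1.569, -0.703]
ft_force: [-2.2, -6.5, 5.5]
opening: 0.301
```

Call:
apply_moves([
  [1, 0.4, 8.5, 0, 0],
  [1, 1.3, 8.4, 0, 0],
  [1, 2.1, 8.2, -0.5, 0],
  [1, 2.9, 8, 0, 0],
  [1, 3.7, 7.7, 0, 0],
  [1, 4.4, 7.2, -0.5, 0],
  [1, 5.2, 6.8, 0, 0],
  [1, 5.8, 6.2, 0, 0],
  [1, 6.4, 5.6, -0.5, 0],
  [1, 0, 0, 0, 0],
])

```text
t: 5.0
eef_pos: [441.6, -16.2, 117.8]
tcp_rot: [1.346, 1.569, 2.916]
ft_force: [-2.3, -3.6, 2.5]
opening: 0.302
```

Call:
apply_moves([
  [1, 6.9, 4.9, 0, 0],
  [1, 0, 0, 0, 0],
  [1, 0, 0, 0, 0],
])

```text
t: 5.3
eef_pos: [437.6, -16.2, 111.6]
tcp_rot: [1.33, 1.57, 2.9]
ft_force: [-2.6, -3.7, 2.5]
opening: 0.299
```

Call:
apply_moves([
  [0.3, 0, 0, 0, 0],
  [0.3, 0, 0, 0, 0],
  [0.3, 0, 0, 0, 0],
  [0.3, -35, 0, 0, 0],
  [0.3, -35, 0, 0, 0],
  [0.3, -35, 0, 0, 0],
  [0.3, -23, 0, -30, 0],
  [0.3, 0, 0, -30, 0],
  [0.3, 0, 0, -30, 0],
  [0.3, 0, 0, -30, 0],
])

```text
t: 6.3
eef_pos: [437.5, -137.2, 239.9]
tcp_rot: [-1.601, 1.57, -0.03]
ft_force: [0.7, -0.6, 0.0]
opening: 0.698
```

Call:
apply_moves([
  [0.3, 0, 0, 0, 8],
  [0.3, 0, 0, 0, 8],
  [0.3, 0, 0, 0, 8],
  [0.3, 0, 0, 0, 8],
  [0.3, 0, 0, 0, 8],
  [0.3, 0, 0, 0, 8],
  [0.3, 0, 0, 0, 8],
  [0.3, 0, 0, 0, 8],
  [0.3, 0, 0, 0, 8],
  [0.3, 0, 0, 0, 8],
])

```text
t: 7.3
eef_pos: [437.6, -136.1, 239.5]
tcp_rot: [0.981, 1.571, 1.149]
ft_force: [0.1, 0.3, 0.3]
opening: 0.698
```

Call:
apply_moves([
  [0.3, 0, 0, 0, 8],
  [0.3, 0, 0, 0, 7.6],
  [0.3, 0, 0, 35, 0],
  [0.3, 0, 0, 35, 0],
  [0.3, 0, 0, 35, 0],
  [0.3, 0, 0, 0, 0],
  [0.3, 0, 0, 0, 0],
])

```text
t: 8.0
eef_pos: [542.0, -146.2, 238.9]
tcp_rot: [2.709, 1.569, 2.612]
ft_force: [1.1, 0.9, -0.2]
opening: 0.699
```

```bash
python3 -c "
from h import *
st(); print(tool()[1].round(3)); togo([595.6,-137.4,160])
c=snap('wrist','w1')
for n,X in dict(dot=[611.3,6.5,28],lugtop=[595.6,-137.4,68],tip=[605,56.3,40],lugS=[597.8,-116,68],lugE=[593.3,-159,68]).items(): print(n,proj(c,X,True).round(1))
"
```

```text
t 8.0
joints [-0.381  0.387  1.7    0.     1.056 -0.284]
eef_pos [ 541.995 -146.222  238.869]
tcp_rot [2.709 1.569 2.612]
ft_force [ 1.103  0.868 -0.244]
opening 0.699
[[-0.001  0.098  0.995]
 [ 0.001  0.995 -0.098]
 [-1.     0.001 -0.001]]
to [595.6, -137.4, 160] tool shift [78.8 14.  52.6]
dot [370.6  58.8]
lugtop [374.3 207.1]
tip [360.1   9.8]
lugS [375.  183.5]
lugE [373.4 230.5]
```

View pics/w1.png

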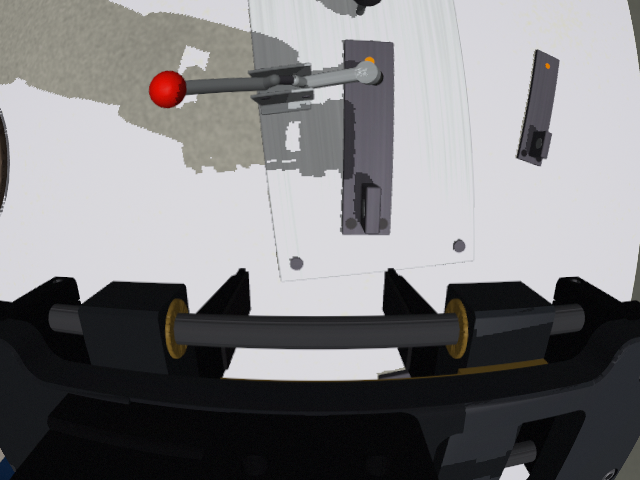

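The clamp is open, with the knob at (168,89). The dot at (369,60) and the lug top at (373,208) both match the prediction to about 2 px. Descending on the lug.

Call:
apply_moves([
  [0.3, 30, 5, 26, 0],
  [0.3, 30, 5, 26.5, 0],
  [0.3, 30, 3, 0, 0],
  [0.3, 30, 0, 0, 0],
  [0.3, 30, 0, 0, 0],
  [0.3, 20, 0, 0, 0],
  [0.3, 15, 0, 0, 0],
  [0.3, 10, 0, 0, 0],
  [0.3, 0, 0, 0, 0],
  [0.3, 0, 0, 0, 0],
])

```text
t: 9.05
eef_pos: [595.8, -138.8, 45.3]
tcp_rot: [-0.13, 1.57, -0.228]
ft_force: [0.1, -0.4, 0.4]
opening: 0.7
```

```bash
python3 -c "
from h import *
st(); togo([595.6,-137.4,44]); c=snap('wrist','w2')
for n,X in dict(dot=[611.3,6.5,28],tip=[605,56.3,40],lugS=[597.8,-116,68],lugE=[593.3,-159,68]).items(): print(n,proj(c,X,True).round(1))
"
```

```text
t 9.05
joints [-0.337  0.694  1.745  0.     0.701 -0.239]
eef_pos [ 595.835 -138.85    45.258]
tcp_rot [-0.13   1.57  -0.228]
ft_force [ 0.147 -0.41   0.396]
opening 0.7
to [595.6, -137.4, 44] tool shift [ 1.3  1.4 -0.4]
dot [317.9  -8.8]
tip [294.9 -97.6]
lugS [315.4 263.3]
lugE [315.  358.7]
```

View pics/w2.png

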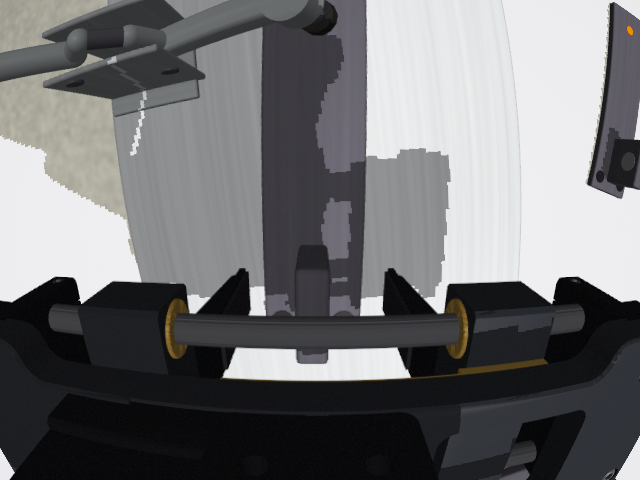

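Call:
apply_moves([
  [0.6, 0, 0, -1, 0],
  [0.75, 0, 0, 0, 0],
  [1, 0, 0, 0, 0],
  [1, 0, 0, 0, 0],
  [1, 0, 0, 0, 0],
  [1, 0, 0, 0, 0],
  [1, 0, 0, 0, 0],
])

```text
t: 9.8
eef_pos: [594.6, -138.6, 44.5]
tcp_rot: [1.433, 1.571, 1.335]
ft_force: [0.1, -0.3, -0.0]
opening: 0.167
```

```bash
cat > dot.py <<'E'
from h import *
import sys
# orange dot on the meant bracket in scene & top: centroid by hue, expected position given
def dots(name,X,n=4,r=12):
    o=[]
    for i in range(n):
        c=imaging.read_camera(name); im=np.array(c['pixels']); u,v=proj(c,X).round().astype(int)
        w=im[v-r:v+r+1,u-r:u+r+1].astype(float); k=np.clip(w[:,:,0]-w[:,:,2]-25,0,None)*(w[:,:,0]>w[:,:,1]*1.1)
        if k.sum()<30: return c,None
        yy,xx=np.mgrid[v-r:v+r+1,u-r:u+r+1]; o.append([(xx*k).sum()/k.sum(),(yy*k).sum()/k.sum()])
    return c,np.mean(o,0)
if __name__=='__main__':
    X=[float(a) for a in sys.argv[1:3]]+[28]
    for n in('scene','top'):
        c,q=dots(n,X)
        if q is not None: print(n,q.round(2),atz(c,*q,28).round(1))
E
python3 -c "
from h import *
st()"; python3 dot.py 611.3 6.5
```

```text
t 9.8
joints [-0.337  0.694  1.748  0.     0.699 -0.239]
eef_pos [ 594.61  -138.64    44.495]
tcp_rot [1.433 1.571 1.335]
ft_force [ 0.141 -0.263 -0.045]
opening 0.167
scene [321.58 268.98] [611.3   6.5  28. ]
top [313.15 224.33] [610.1   6.7  28. ]
```

Call:
apply_moves([
  [1, 0, 3, -0.6, 0],
  [1, 0, 5, -1.1, 0],
  [1, 0, 6, -1.3, 0],
  [1, 0, 6, -1.3, 0],
  [1, 0, 6, -1.3, 0],
  [1, 0, 6, -1.3, 0],
  [1, 0, 6, -1.3, 0],
  [1, 0, 5, -1.1, 0],
  [1, 0, 3, -0.7, 0],
  [1, 0, 0, 0, 0],
])

```text
t: 11.2
eef_pos: [589.1, -91.3, 44.5]
tcp_rot: [2.278, 1.57, 2.18]
ft_force: [0.6, 1.4, -2.0]
opening: 0.144
```

```bash
python3 -c "
from h import *
st()
c=snap('scene','s2',(290,215,390,290),8); print(proj(c,[605,56,28]),proj(c,[605,56,40]))
for n in range(3):
  q=imaging.read_camera('scene')
"; python3 dot.py 604.5 53.5
```

```text
t 11.2
joints [-0.265  0.68   1.786  0.     0.676 -0.167]
eef_pos [589.055 -91.309  44.488]
tcp_rot [2.278 1.57  2.18 ]
ft_force [ 0.599  1.418 -1.979]
opening 0.144
[332.01033526 258.02489626] [332.15338739 256.17577265]
scene [331.45 258.67] [605.5  53.2  28. ]
```

View pics/s2.png

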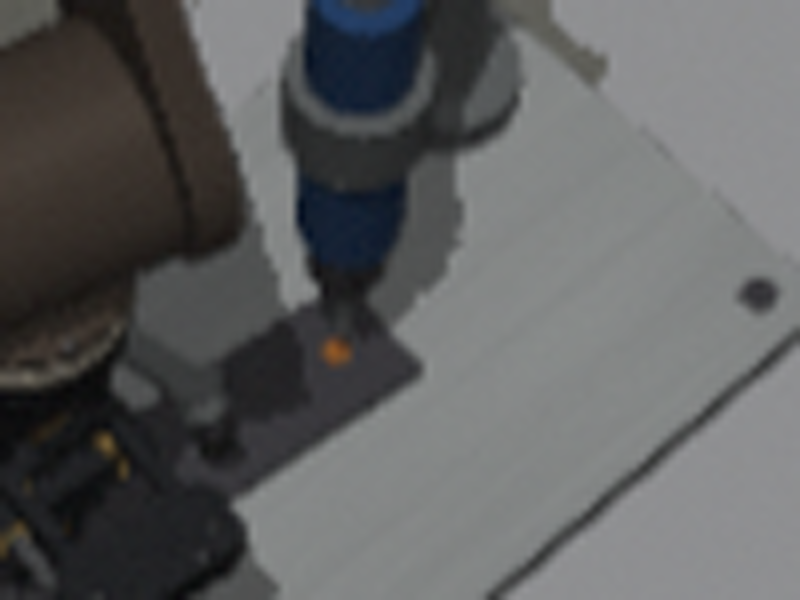

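```bash
cat > drill.py <<'E'
from h import *
from scipy.optimize import minimize
a=np.linspace(0,2*np.pi,60)
def hull(c,x,y,z0,z1,r=20,S=8):
    P=np.array([proj(c,[x+r*np.cos(t),y+r*np.sin(t),z]) for t in a for z in(z0,z1)])
    return P
def soft(P,shape,off):
    im=np.zeros((shape[0]*8,shape[1]*8),np.uint8)
    q=((P-off+.5)*8).astype(np.float32); cv2.fillConvexPoly(im,cv2.convexHull(q).astype(np.int32),255)
    return cv2.resize(im,(shape[1],shape[0]),interpolation=cv2.INTER_AREA)/255.
for n,box,segs in(('s0',(315,195,355,262),[(126,195),(235,310)]),('t0',(270,195,320,240),[(235,310)])):
    c=load(n); x0,y0,x1,y1=box; w=c['pixels'][y0:y1,x0:x1].astype(float)
    b=w[:,:,2]-w[:,:,0]; B=(b>15).astype(np.uint8)
    k,l,s,ce=cv2.connectedComponentsWithStats(B)
    print(n,s[1:].tolist(),ce[1:].round(1).tolist())
    comps=[i for i in range(1,k) if s[i,4]>25]; comps.sort(key=lambda i:-ce[i][1])
    for i,(z0,z1) in zip(comps,segs):
        pts=np.argwhere(l==i)[:,::-1].astype(np.int32); m=np.zeros(B.shape,np.uint8)
        cv2.fillConvexPoly(m,cv2.convexHull(pts),1)
        f=lambda p:np.abs(soft(hull(c,p[0],p[1],z0,z1),B.shape,np.array([x0,y0]))-m).sum()
        g=min(((f((x,y)),x,y) for x in np.arange(596,615,1) for y in np.arange(47,66,1)))
        r=minimize(f,g[1:],method='Nelder-Mead',options=dict(initial_simplex=[g[1:],(g[1]+2,g[2]),(g[1],g[2]+2)]))
        print((z0,z1),g,r.x.round(1),r.fun.round(1),'of',m.sum())
E
python3 drill.py
```

```text
s0 [[13, 14, 15, 20, 210], [12, 42, 13, 11, 109]] [[19.7, 24.7], [17.9, 47.4]]
(126, 195) (np.float64(175.1764705882353), np.int64(610), np.int64(49)) [610.  49.] 175.1 of 125
(235, 310) (np.float64(93.94509803921568), np.int64(612), np.int64(47)) [611.1  48.3] 93.6 of 270
t0 [[14, 9, 18, 18, 155]] [[23.2, 18.1]]
(235, 310) (np.float64(79.31764705882352), np.int64(601), np.int64(55)) [601.6  55.4] 79.2 of 257
```

Call:
apply_moves([
  [1, 0, 1.5, -0.3, 0],
  [1, 0, 0.7, -0.2, 0],
  [1, 0, 0, 0, 0],
  [1, 0, 0, 0, 0],
])

```text
t: 12.05
eef_pos: [588.9, -89.6, 44.5]
tcp_rot: [1.533, 1.571, 1.435]
ft_force: [-0.2, 0.5, -3.1]
opening: 0.146
```

```bash
python3 - <<'E'
from m import *
def tri(p,q):
    o1,d1=ray(T,*t(*p)); o2,d2=ray(S,*s(*q)); A=np.c_[d1,-d2]; k=np.linalg.lstsq(A,o2-o1,rcond=None)[0]
    a=o1+k[0]*d1;b=o2+k[1]*d2; print((a+b)/2, 'gap',np.linalg.norm(a-b))
print('cap');tri((295,143),(304,209)); print('knob');tri((436,361),(177,271))
c=snap('scene','s3'); print('dotproj',proj(c,[605,56,28]),proj(c,[605,56,40]))
im=c['pixels'][240:266,318:346]
print((im[:,:,0].astype(int)))
E
python3 dot.py 605 55.5
```

```text
screws top [[ 693.   196.8]
 [ 696.9 -192.3]
 [ 517.7 -194.6]
 [ 513.3  196.6]]
screws scene [[ 517.8 -195.5]
 [ 697.1 -193. ]
 [ 693.8  196.2]]
yaw deg 0.6117943531730249 origin [605.38143857 -13.36860408]
corners [[ 710.4  217.3]
 [ 496.3 -212.6]
 [ 492.1  212.6]] pred [[ 712.9  217.8]
 [ 497.5 -214.5]
 [ 492.9  215.4]]
knob top [509.8761675  -15.37159044] scene [510.77548663 -15.11757265] pred [510.38685428 -14.38297826]
dot top [610.20631766   7.14350952] scene [612.36453909   5.87969619]
tip pred [604.63400497  56.6274054 ] drill top in top img [603.26137571  55.26843714] scene [607.60504452  52.86300268] tip scene [605.76694469  56.03435141]
bracket corners [[ 637.3   25.4]
 [ 615.2 -171.4]
 [ 567.3 -165.8]
 [ 586.9   32.7]]
lug [ 589.11907537 -132.76365917] [ 588.13294263 -131.75549841]
cap
[604.65586992  56.12104308 304.58861529] gap 1.577562668503199
knob
[510.16286674 -15.10032873 158.16820297] gap 0.7567629736837485
dotproj [332.01033526 258.02489626] [332.15338739 256.17577265]
[[ 43  41  48  85 120 134 133 132 126  13  21  21  20  21  21  21  19  17
   16  18  19  22  42
[... 2289 characters left out ...]
9  56  57  58  69  56  58  57
   58  57  58  56  59  57  66 126 135 134]
 [ 35  38  36  35  36  36  37  35  34  35  37  56  55  57  57  58  58  56
   58  57  58  57  58  50  68 118 134 135]
 [ 31  36  35  36  36  33  35  36  37  36  39  57  57  54  56  56  57  56
   56  59  56  52  63  88 107 134 135 134]
 [ 32  36  33  36  35  38  35  35  35  36  39  56  56  57  55  57  59  57
   58  58  49  64  99 133 133 134 133 132]
 [ 44  38  35  38  34  37  36  36  34  35  46  56  58  58  57  58  57  57
   51  61  89 106 134 133 135 134 131 131]
 [ 48  37  38  35  35  34  35  38  37  45  57  59  56  58  56  56  58  50
   63  98 134 134 134 134 134 132 133 133]]
scene [331.89 258.23] [605.3  55.2  28. ]
```

Call:
apply_moves([
  [1, 0, 0.6, 0, 0],
  [1, 0, 0, 0, 0],
  [0.7, 0, 0, 0, 0],
  [0.5, 0, 0, 0, 0],
  [0.4, 0, 0, 0, 0],
  [0.4, 0, 0, 0, 0],
  [0.4, -15, 0, 0, 0],
  [0.4, -35, 0, 0, 0],
  [0.4, -35, 0, 0, 0],
  [0.4, -35, 0, 0, 0],
])

```text
t: 13.35
eef_pos: [588.8, -89.0, 167.0]
tcp_rot: [0.042, 1.57, -0.057]
ft_force: [-0.3, 0.3, -0.4]
opening: 0.598
```

Call:
apply_moves([
  [0.4, -35, 0, 0, 0],
  [0.4, -35, 0, 0, 0],
  [0.3, 0, 0, -40, 0],
  [0.3, 0, 0, -40, 0],
  [0.3, 0, 0, -40, 0],
  [0.3, 0, 0, -30, 0],
  [0.3, 0, 0, 0, -8],
  [0.3, 0, 0, 0, -8],
  [0.3, 0, 0, 0, -8],
  [0.3, 0, 0, 0, -8],
])

```text
t: 14.35
eef_pos: [439.5, -74.3, 235.7]
tcp_rot: [-0.721, 1.569, -0.255]
ft_force: [0.7, -0.2, 0.8]
opening: 0.7
```

Call:
apply_moves([
  [0.3, 0, 0, 0, -8],
  [0.3, 0, 0, 0, -8],
  [0.3, 0, 0, 0, -8],
  [0.3, 0, 0, 0, -8],
  [0.3, 0, 0, 0, -8],
  [0.3, 0, 0, 0, -8],
  [0.3, 0, 0, 0, -8],
  [0.3, 0, 0, 0, -7.6],
  [0.3, 0, 0, 0, 0],
  [0.3, 0, 0, 0, 0],
])

```text
t: 15.35
eef_pos: [439.6, -74.3, 235.1]
tcp_rot: [-1.758, 1.57, -0.192]
ft_force: [0.7, -0.6, -0.6]
opening: 0.698
```

```bash
python3 dot.py 605 56; python3 -c "
from h import *
st(); togo([437.6,-16.2,111.6]); print(tool()[1].round(3))
c=snap('scene','s4')
im=np.array(c['pixels']).astype(int); m=(im[:,:,0]>120)&(im[:,:,1]<70)
m[:,:250]=0;m[:,340:]=0
ys,xs=np.nonzero(m);print(len(xs),xs.mean() if len(xs) else 0,ys.mean() if len(xs) else 0)
print('knob expected px',proj(c,[437.6,-16.2,119.6]))
"
```

```text
scene [332.08 258.23] [605.7  55.7  28. ]
t 15.6
joints [-0.316  0.225  1.964  0.     0.953 -1.885]
eef_pos [439.657 -74.321 234.63 ]
tcp_rot [-1.186  1.571  0.382]
ft_force [ 0.637 -0.108  0.787]
opening 0.697
to [437.6, -16.2, 111.6] tool shift [123.    2.2  58.1]
[[ 0.    -1.     0.002]
 [ 0.     0.002  1.   ]
 [-1.    -0.     0.   ]]
4 279.0 221.5
knob expected px [277.54960798 221.36743289]
```

Call:
apply_moves([
  [0.3, 0, 2.2, 30, 0],
  [0.3, 0, 0, 28, 0],
  [0.3, 0, 0, 0, 0],
  [0.3, 30, 0, 0, 0],
  [0.3, 35, 0, 0, 0],
  [0.3, 35, 0, 0, 0],
  [0.3, 23, 0, 0, 0],
  [0.3, 0, 0, 0, 0],
  [0.6, 0, 0, 0, 0],
  [0.7, 0, 0, 0, 0],
])

```text
t: 16.65
eef_pos: [438.2, -16.6, 112.7]
tcp_rot: [-1.731, 1.569, -0.161]
ft_force: [0.4, -0.7, -0.1]
opening: 0.584
```

Call:
apply_moves([
  [1, 0, 0, 0, 0],
  [1, 0, 0, 0, 0],
  [1, 0, 0, 0, 0],
  [1, 0, 0, 0, 0],
  [1, 0, 0, 0, 0],
])

```text
t: 17.15
eef_pos: [437.5, -16.3, 111.7]
tcp_rot: [-1.254, 1.571, 0.317]
ft_force: [-1.3, -0.6, 1.5]
opening: 0.3
```

Call:
apply_moves([
  [1, -6.9, -4.9, 0, 0],
  [1, -6.4, -5.6, 0, 0],
  [1, -5.8, -6.2, 0.3, 0],
  [1, -5.2, -6.8, 0, 0],
  [1, -4.4, -7.2, 0, 0],
  [1, -3.7, -7.7, 0.3, 0],
  [1, -2.9, -8, 0, 0],
  [1, -2.1, -8.2, 0, 0],
  [1, 0, 0, 0, 0],
  [1, 0, 0, 0, 0],
])

```text
t: 18.15
eef_pos: [492.5, -15.8, 149.1]
tcp_rot: [-1.668, 1.57, -0.097]
ft_force: [-0.5, -3.7, 2.0]
opening: 0.298
```

Call:
apply_moves([
  [1, -1.3, -8.4, 0, 0],
  [1, -0.4, -8.5, 0.2, 0],
  [1, 0, -0.5, 0, 0],
  [1, 0, 0, 0, 0],
  [1, 0, 0, 0, 0],
])

```text
t: 18.65
eef_pos: [509.7, -15.7, 150.8]
tcp_rot: [-1.722, 1.57, -0.152]
ft_force: [1.0, -3.5, 3.4]
opening: 0.302
```

```bash
python3 dot.py 605 56
```

```text
scene [332.07 258.23] [605.7  55.7  28. ]
```

Locked position reached and the dot has not moved. Release, retreat up and back, then check.

Call:
apply_moves([
  [0.4, 0, 0, 0, 0],
  [0.3, 0, 0, 0, 0],
  [0.3, 0, 0, 0, 0],
  [0.3, -25, 0, 0, 0],
  [0.3, -35, 0, 0, 0],
  [0.3, -30, 0, 0, 0],
  [0.3, 0, 40, 0, 0],
  [0.3, 0, 40, -20, 0],
  [0.3, 0, 0, -40, 0],
  [0.3, 0, 0, 0, 0],
])

```text
t: 19.9
eef_pos: [429.0, -77.9, 240.9]
tcp_rot: [-2.093, 1.57, -0.525]
ft_force: [0.1, 0.5, 0.4]
opening: 0.702
```

Call:
apply_moves([
  [0.3, 0, 0, -40, 0],
  [0.3, 0, 0, -40, 0],
  [0.3, 0, 0, -40, 0],
  [0.3, 0, 0, -40, 0],
  [0.3, 0, 0, 0, 0],
  [0.3, 0, 0, 0, 0],
])

```text
t: 20.5
eef_pos: [429.2, -235.4, 240.1]
tcp_rot: [0.61, 1.569, 2.179]
ft_force: [-0.0, 0.4, 0.3]
opening: 0.701
```

```bash
python3 dot.py 605 56; python3 -c "
from h import *
st()
c=snap('scene','s5',(235,140,400,340),3); im=np.array(c['pixels']).astype(int); m=(im[:,:,0]>120)&(im[:,:,1]<60); m[:,:270]=0;m[:,320:]=0
ys,xs=np.nonzero(m);print(len(xs),atz(c,xs.mean(),ys.mean(),159))
"
```

```text
scene [332.08 258.23] [605.7  55.7  28. ]
t 20.75
joints [-0.635  0.281  1.862  0.     0.998 -2.207]
eef_pos [ 429.542 -234.464  240.732]
tcp_rot [-0.868  1.571  0.704]
ft_force [0.333 0.145 0.284]
opening 0.702
25 [507.61171753 -13.36306598 159.        ]
```

View pics/s5.png

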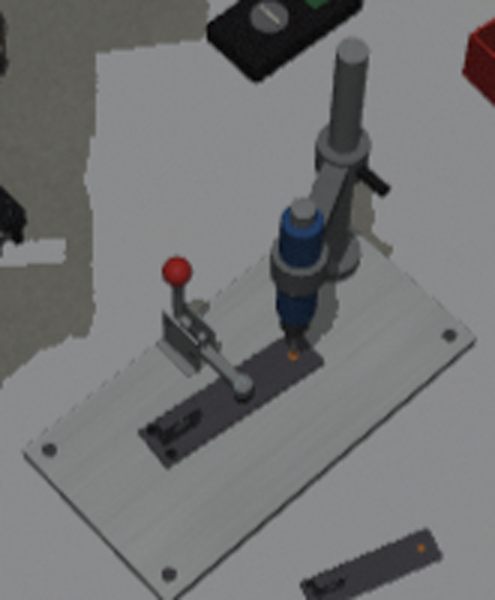

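The knob is back at crop (177,271), exactly its starting pixel. The foot is on the plate at (243,387) and the dot sits right below the bit point at (293,355).

```bash
python3 -c "
from h import *
env.job_done(); st()"
```

```text
the job is handed in; nothing more can be done
the job is handed in; nothing more can be done
```

I freed the clamp, slid the bracket along the bed until its orange dot was under the drill tip, locked the clamp again, and handed the job in at about 21 s. I gripped the bracket by its lug and slid it about 50 mm along y and −6 mm in x. It kept its original 6° skew, because the task did not ask for it to be straightened.

**Last checks:**
- **Dot:** the scene camera put it at (605.7, 55.7), against a tip estimate of (604.8, 56.0). That is about 1 mm apart, with the dot partly hidden by the bit. Arm travel gave (605.2, 56.2). The dot did not move when I locked the clamp or let go.
- **Clamp:** the knob is back at its original upright pixel in the last picture, and the foot is on the plate. My automatic colour check put the knob 2–3 mm off, but it used only 25 pixels, so I trusted the picture.
- **Surroundings:** I never saw or felt contact with the drill. The red bin, meter and small bracket look undisturbed in the last crop. The carton, screwdriver and large bracket were outside it, so I did not recheck those.

**Did not go to plan:**
- The first knob pinch was about 4 mm off-centre and pushed sideways with about 35 N at the wrist. I re-centred it before moving the handle.
- Fitting the drill's outline from its stated dimensions failed, so I located the tip from the bed screws and by triangulating the top of the drill.

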